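# Seat the mixer rotor on its drive studs

### The arm

A 6-joint arm with a two-finger parallel gripper is mounted at the origin on a cart in front of the work surface, level with it; the furniture and walls round the work are solid. World frame = base frame: x ahead of the robot, y to its left, z up, the work surface at z = 0. Lengths are in m, angles in degrees, forces in N, time in s.
With the tool pointing down it reaches from about 0.35 to 0.875 m from the base axis. Payload 4.2 kg.
Tool frame: the origin (TCP) lies midway between the tips of the shut fingers; the grasp point (between the pads) lies 19 mm behind it; z points along the fingers, y is the line along which they close (so a half turn about z gives the same grasp; the last joint's range is limited). The gripper opens to 87 mm and grips with 3 to 60 N. Pads are 19 mm wide; open, the fingers measure 117 mm over their backs; the gripper's body (75 mm by 190 mm) begins 51 mm behind the grasp point.
Start: joints at [84.087, 22.042, 0.453, 0, -68.411, -14.817], TCP at [0.221, 0.585, 0.223] pointing down, gripper open.
Joint ranges: [-179.83, 179.83], [-69.29, 118.12], [-61.27, 80.66], [-181.25, 117.63], [-171.15, -9.14], [-177.46, 177.46]. Speed limits (degrees/s): [159.86, 159.86, 180, 180, 180, 180].

### API

Orientations are given as a 3x3 rotation matrix whose columns are the frame's x, y, z axes.
In Python, from station import sense, capture, camera_params, finish_job gives the robot as it stands.
- The arm moves only by the tool drive_tool, never from a script. Its argument "rows" is a list of rows, each an object of numbers: "tx", "ty", "tz": the shift along the tool's x, y, z in cm; "ax", "ay", "az": the turn, a rotation vector about the tool's x, y, z in rad; "claw": the finger opening in cm, from 0 to 8.7. In form: [{"tx": .., "ty": .., "tz": .., "ax": .., "ay": .., "az": .., "claw": ..}, ...]. A call has 1 to 10 rows; each row shifts and turns the commanded pose from where the row before left it, along the tool's axes as they then stand; what a row does not reach is not made up. A row lasts 1/12 s, in which the tool goes at most 41.7 mm and 7.16 degrees, less where a joint would pass 70% of its speed; a pose out of reach is approached as far as the arm can. A call with a gripper value outside its range is refused whole. The fingers move at their own pace and stop on an object; the grip force is fixed at half the most. Time passes only in rows, so rows that do not move let the fingers close. It gives the time, the measured TCP pose, the force, the opening and the grip force at its end, in the units of the state.
- sense(): the state, without advancing time (a new reading comes with each control period).
- capture(name): name is "scene" or "top" or "wrist"; returns (picture, depth): 400x640x3 uint8, red, green, blue; 400x640 float32, m along the optical axis (not along the pixel's ray), 0 where there is no reading.
- camera_params(name): a dict with "intrinsics" (3x3 intrinsics, pixels), "k1" (the pictures are not rectified: a ray, as slopes to the right and down, at radius r is drawn at 1 + k1 r^2 times it, then the intrinsics apply), "R" (3x3) and "t" (3): a world point X has camera coordinates R X + t; the wrist camera has in their place "tool_from_camera" (4x4, takes a point from camera to tool coordinates, whose origin is the TCP and whose axes are the flange's). Camera axes: x right, y down, z forward; pixel columns grow to the right and rows downward; lengths in m; the calibration is good to about 2 mm. A picture is of the moment at which its call begins: read the wrist's pose just before it. camera_params takes no time and is no camera call.
- finish_job(): hands the job in; it is judged then, once.
The state is a dict: "time_s": time; "joints": joint angles; "joint_velocities": joint speeds; "effort": joint torques, N m; "tcp_pos": TCP position; "ee_rot": TCP orientation; "wrist_force": force on the tool from outside, world axes, zero at the start; "moment": the same for the moment, N m; "gripper_width": opening from 0.0 (shut) to 1.0 (fully open); "gripper_force": force on a finger pad.
Only numpy, scipy, OpenCV 4.12 (cv2) and the standard library are available. Lean on these libraries where they do the work, as an engineer would, in place of code of your own. Each camera call takes 0.05 s, during which the arm holds its last target. There are 200 camera calls.

### The job

Put the holed rotor back on the bench mixer: set it over the hub's centre pin, turn it until its three holes line up with the three drive studs, and press it down gently until it sits fully home, flat on the hub flange. Nothing tells you which way the studs stand once the rotor covers them, so feel for them and do not force it; leave the jar, the label roll and the marker pen where they are, and let go of the rotor at the end.

Things in the scene. Friction and masses are not known exactly. Their poses are not given: they have to be found in the camera images.
- rotor_grip (a point): centre of the rotor's grey grip bar, on the rotor's axis, 52 mm above the disc's underside. The bar bridges the middle of the disc: 70 mm long along the rotor's y axis, 12 mm wide along its x axis, 14 mm high, its underside 35 mm above the disc's top face. z is the disc's axis, upward. Six grey tube clips, 13 mm high, stand near the rim at 30, 90, 150.. degrees, clear of the bar
- rotor_seat (a point): centre of the rotor's underside (axes as rotor_grip). The rotor is a loose bare-metal disc, 120 mm across, 10 mm thick, about 0.35 kg, lying flat on the bench, right way up. Through it go a 25 mm centre bore and three 10.5 mm holes on a circle of 30 mm radius, at 0, 120 and 240 degrees from its x axis (counter-clockwise from above)
- mixer_seat (a point): centre of the upper face of the steel hub flange (84 mm across) on the mixer, 58 mm above the bench: the rotor's underside must come to lie here. The axes are those of the housing, NOT of the hub, which was left at any angle; that angle is not measured. The hub does not turn under the rotor (it gives way only above 3 N m)
- pin_top (a point): top of the centre pin of the hub, 20 mm above mixer_seat, on the hub's axis. The pin is 23 mm in diameter with a 6 mm tapered nose. Round it, fixed to the flange, stand three studs 8 mm in diameter, 10 mm high with 2.5 mm tapered tips, 120 degrees apart on a circle of 30 mm radius. A rotor on the pin rests on the stud tips until turned so that its holes meet the studs
- collar (a joint): stiff black sliding collar, 39 mm across, round the foot of the centre pin, on which the rotor lands when its holes drop over the studs: 0 = its top 5 mm above the flange, 0.005 = pushed down flush with the flange. It has no spring and stays where it is pushed; it takes about 8 N, more than the rotor's weight, and a little more when pushed fast
- mixer: the bench mixer, white square housing 150 x 150 mm, 48 mm high, with a knob and a rocker on its front (-x) side, fixed to the bench; origin under its centre. It carries the hub. Rotor and hub are rigid: move slowly where they meet and press with no more than about 20 N; over 60 N between them is too much
- jar_mid (a point): centre of a specimen jar with a blue lid, 47 mm across, 60 mm high, bystander; stands beyond the work
- roll: roll of labels, 58 mm across, 25 mm high, bystander; origin at the centre of its underside
- pen: blue and white marker pen, 128 mm long (its y axis), 16 mm high, lying beyond the work, bystander; origin at the centre of its underside
Not all that is in view belongs to the job. What is shaped like the mixer but brown is not meant.

How it is judged (in metres and radians):
At the end, for the whole second after the job is handed in: the rotor lies released and at rest on the hub, its underside within 1.5 mm of the flange face, its centre within 3 mm of the hub's axis, level within 0.03 rad (horizontal distance between rotor_seat and mixer_seat below 0.003 m and z of rotor_seat in the frame of mixer_seat below 0.0015 m and angle between rotor_seat's own z axis and vertical below 0.03 rad and contact force between rotor and the fingers below 0.1 N and linear speed of rotor below 0.02 m/s); the robot touches nothing.
It fails at once if the rotor is forced against the mixer with more than 60 N (contact force between rotor and mixer above 60 N).
It fails at once if the specimen jar is moved by more than 20 mm (distance of jar_mid from where it was at the start of the episode above 0.02 m).
It fails at once if the label roll is moved by more than 20 mm (distance of roll from where it was at the start of the episode above 0.02 m).
It fails at once if the marker pen is moved by more than 20 mm (distance of pen from where it was at the start of the episode above 0.02 m).
It also fails if it takes over 69 s, if anything falls off the work surface, if the arm or the gripper's body presses on something with over 40 N, if the wrist force passes 120 N, or if a joint passes its speed limit or range.

## Working session

There is one attempt and no reset: what is moved stays moved. The work goes in short steps, Python scripts to look and compute and a tool call to move; the robot and the scene stay as the last step left them, time stands still between calls to the robot, and variables do not carry over. Pictures are saved under pics/ and viewed, at most 10 in all, crops included, and the job is handed in when it is done.

Besides the shell and the picture viewer there is one more tool, called after "Emit:" as name(argument=value, ...) on one line, values as JSON. drive_tool: Moves the arm, as the interface text tells. Its arguments: {"type":"object","properties":{"rows":{"type":"array"}},"required":["rows"]}

```bash
mkdir -p pics; ls; python3 - <<'E'
from station import *
import cv2,numpy as np
s=sense();print(s['tcp_pos'],s['ee_rot'],s['time_s'])
for n in("scene","top"):
    p,d=capture(n);cv2.imwrite(f"pics/{n}0.png",p[:,:,::-1]);np.savez(f"{n}0.npz",p=p,d=d)
    c=camera_params(n);print(n,c)
print(camera_params("wrist"))
a=cv2.imread("pics/scene0.png");b=cv2.imread("pics/top0.png")
E
```

```text
pics
[0.22097681 0.58396382 0.22145072] [[ 9.35194950e-01 -3.54132614e-01 -7.04492280e-04]
 [-3.54133303e-01 -9.35192551e-01 -2.12058964e-03]
 [ 9.21340223e-05  2.23264891e-03 -9.99997503e-01]] 0.0
scene {'intrinsics': array([[426.53374688,   0.        , 320.81067345],
       [  0.        , 426.53374688, 201.90094744],
       [  0.        ,   0.        ,   1.        ]]), 'k1': -0.05502364954247193, 'R': array([[ 0.90388221, -0.42776492,  0.00375874],
       [-0.30580661, -0.65227427, -0.69355649],
       [ 0.29913086,  0.62574392, -0.72039244]]), 't': array([-0.55741682,  0.27043345,  0.85300047])}
top {'intrinsics': array([[400.14604915,   0.        , 326.08850893],
       [  0.        , 400.14604915, 210.59654634],
       [  0.        ,   0.        ,   1.        ]]), 'k1': -0.0820326703015082, 'R': array([[-0.01637388, -0.99976918, -0.01390993],
       [-0.99707699,  0.01736498, -0.07440379],
       [ 0.07462816,  0.01265099, -0.99713118]]), 't': array([0.08051485, 0.64879001, 1.18232633])}
{'intrinsics': array([[320.07789038,   0.        , 320.07012275],
       [  0.        , 320.07789038, 202.50340398],
       [  0.        ,   0.        ,   1.        ]]), 'k1': -0.0280312636687554, 'tool_from_camera': array([[-7.41244137e-04, -9.57377335e-01, -2.88839208e-01,
         7.92485747e-02],
       [ 9.99999707e-01, -6.54543714e-04, -3.96755703e-04,
        -3.40386995e-04],
       [ 1.90787030e-04, -2.88839418e-01,  9.57377540e-01,
        -1.61767429e-01],
       [ 0.00000000e+00,  0.00000000e+00,  0.00000000e+00,
         1.00000000e+00]])}
```

View pics/top0.png

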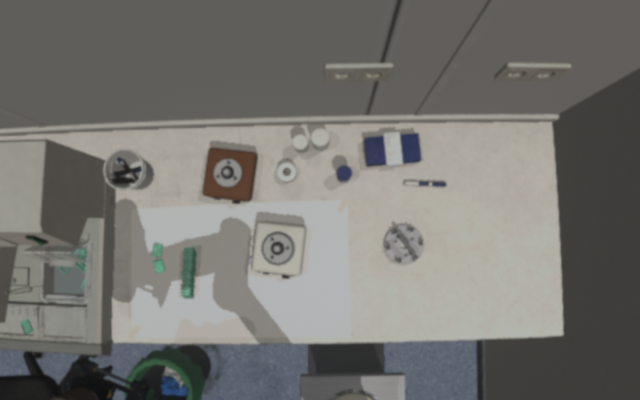

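View pics/scene0.png

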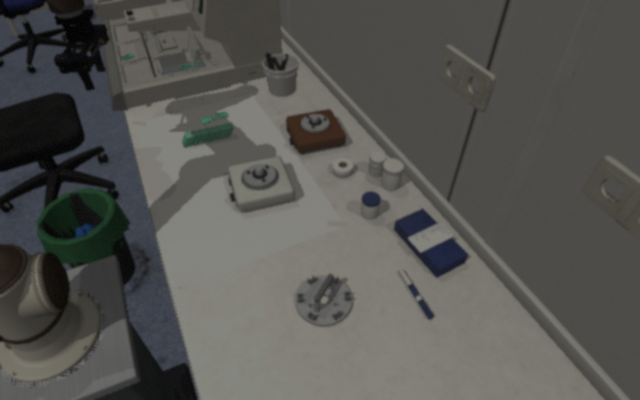

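Rotor candidates: the rotor at top (403,243) / scene (324,299). There is no other grey disc with a bar; the white flanged box at top (278,248) is the mixer. The brown box at top (230,173) is a decoy. Jar (344,174), roll (287,171) and pen (425,183) are bystanders.

```bash
cat > h.py <<'E'
import numpy as np,cv2,glob
from station import *
def ray(name,uv,s=None):
    c=camera_params(name);K=c['intrinsics']
    D=np.array([c['k1'],0,0,0,0.])
    q=cv2.undistortPoints(np.array(uv,float).reshape(-1,1,2),K,D).reshape(-1,2)
    d=np.c_[q,np.ones(len(q))]
    if name=='wrist':
        T=c['tool_from_camera'];R=np.array(s['ee_rot'])
        return R@T[:3,3]+np.array(s['tcp_pos']),d@T[:3,:3].T@R.T
    return -c['R'].T@c['t'],d@c['R']
def plane(name,uv,z,s=None):
    o,d=ray(name,uv,s);return o+d*((z-o[2])/d[:,2])[:,None]
def project(name,X,s=None):
    c=camera_params(name);X=np.atleast_2d(X)
    if name=='wrist':
        T=c['tool_from_camera'];P=((X-np.array(s['tcp_pos']))@np.array(s['ee_rot'])-T[:3,3])@T[:3,:3]
    else: P=X@c['R'].T+c['t']
    return cv2.projectPoints(P,np.zeros(3),np.zeros(3),c['intrinsics'],np.array([c['k1'],0,0,0,0.]))[0].reshape(-1,2)
def snap(name,f):
    s=sense();p,d=capture(name);b=np.ascontiguousarray(p[:,:,::-1]);cv2.imwrite('pics/'+f,b);return s,b,d
E
python3 - <<'E'
from h import *
print('rotor',plane('top',[403,243],.015),plane('scene',[324,300],.015))
print('mixer pin',plane('top',[278,248],.078),plane('scene',[260.5,173],.078))
print('jar',plane('top',[344,174],.06),'roll',plane('top',[287,171],.025),'pen',plane('top',[425,183],.01))
print('bar ends',plane('top',[[393,223],[416,261]],.05))
t=cv2.imread('pics/top0.png');s=cv2.imread('pics/scene0.png')
a=cv2.resize(t[198:288,228:438],None,fx=3.8,fy=3.8,interpolation=2);b=cv2.resize(s[150:330,210:370],None,fx=1.4,fy=1.4)
o=np.zeros((600,798,3),np.uint8);o[:342]=a;o[345:597,:224]=b;cv2.imwrite('pics/crop.png',o)
E
```

```text
rotor [[ 0.54844043 -0.16140034  0.015     ]] [[ 0.54236878 -0.17263079  0.015     ]]
mixer pin [[0.54072149 0.20879703 0.078     ]] [[0.53816964 0.19144445 0.078     ]]
jar [[0.75470497 0.01450611 0.06      ]] roll [[0.77309666 0.1866689  0.025     ]] pen [[ 0.73095984 -0.23584818  0.01      ]]
bar ends [[ 0.60808887 -0.12732486  0.05      ]
 [ 0.49537044 -0.19201039  0.05      ]]
```

View pics/crop.png

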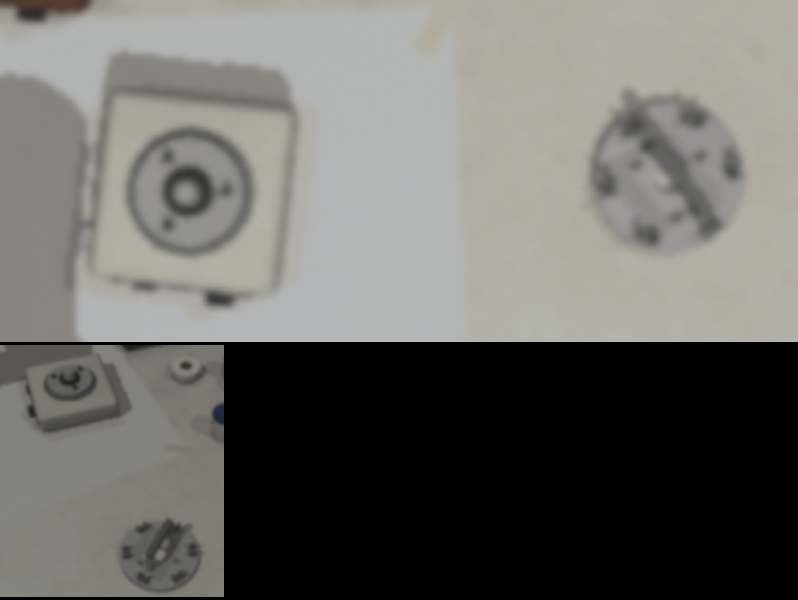

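The crop confirms the rotor (grey disc with bar and six clips) and the white mixer, with three studs visible around the pin. Next I'll look at the mixer with the wrist camera, then the rotor.

Emit:
drive_tool(rows=[{"tx": 3.35,"ty": 1.9},{"tx": 3.35,"ty": 1.9},{"tx": 3.35,"ty": 1.9},{"tx": 3.35,"ty": 1.9},{"tx": 3.35,"ty": 1.9},{"tx": 3.35,"ty": 1.9},{"tx": 3.35,"ty": 1.9},{"tx": 3.35,"ty": 1.9},{"tx": 3.35,"ty": 1.9},{"tx": 3.35,"ty": 1.9}])

```text
invalid input at $.rows[0]: expected keys tx, ty, tz, ax, ay, az, claw
```

Emit:
drive_tool(rows=[{"tx": 3.35,"ty": 1.9},{"tx": 3.35,"ty": 1.9},{"tx": 3.35,"ty": 1.9},{"tx": 0},{"tx": 0}])

```text
invalid input at $.rows[0]: expected keys tx, ty, tz, ax, ay, az, claw
```

```bash
python3 - <<'E'
from h import *
s,b,d=snap('wrist','w1.png');np.savez('w1.npz',tcp=s['tcp_pos'],R=s['ee_rot'],d=d)
print(s['tcp_pos'],s['ee_rot'],s['joints'],s['time_s'])
E
```

```text
[0.22100744 0.58402694 0.22155642] [[ 9.35219966e-01 -3.54066718e-01 -6.11264181e-04]
 [-3.54067230e-01 -9.35218011e-01 -1.91518157e-03]
 [ 1.06436783e-04  2.00754466e-03 -9.99997979e-01]] [ 8.40877560e+01  2.20866907e+01  3.86280137e-01 -2.53089014e-02
 -6.84123472e+01 -1.48147152e+01] 0.1
```

View pics/w1.png

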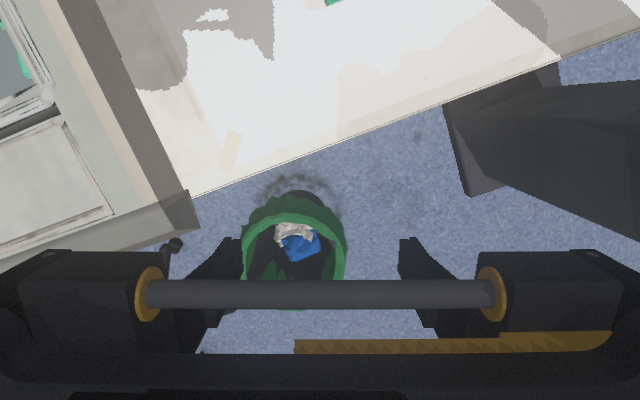

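Keys must all be given. The picture shows the gripper over the bench edge with the fingers at rows 250–330; nothing has moved yet.

Emit:
drive_tool(rows=[{"tx": 3.35,"ty": 1.9,"tz": 0,"ax": 0,"ay": 0,"az": 0,"claw": 8.7},{"tx": 3.35,"ty": 1.9,"tz": 0,"ax": 0,"ay": 0,"az": 0,"claw": 8.7},{"tx": 3.35,"ty": 1.9,"tz": 0,"ax": 0,"ay": 0,"az": 0,"claw": 8.7},{"tx": 3.35,"ty": 1.9,"tz": 0,"ax": 0,"ay": 0,"az": 0,"claw": 8.7},{"tx": 3.35,"ty": 1.9,"tz": 0,"ax": 0,"ay": 0,"az": 0,"claw": 8.7},{"tx": 3.35,"ty": 1.9,"tz": 0,"ax": 0,"ay": 0,"az": 0,"claw": 8.7},{"tx": 3.35,"ty": 1.9,"tz": 0,"ax": 0,"ay": 0,"az": 0,"claw": 8.7},{"tx": 3.35,"ty": 1.9,"tz": 0,"ax": 0,"ay": 0,"az": 0,"claw": 8.7},{"tx": 3.35,"ty": 1.9,"tz": 0,"ax": 0,"ay": 0,"az": 0,"claw": 8.7},{"tx": 3.35,"ty": 1.9,"tz": 0,"ax": 0,"ay": 0,"az": 0,"claw": 8.7}])

```text
time_s: 0.98
tcp_pos: [0.4679, 0.2865, 0.2225]
ee_rot: [[0.935, -0.354, -0.0], [-0.354, -0.935, -0.0], [-0.0, 0.0, -1.0]]
wrist_force: [0.5, 0.7, 0.3]
gripper_width: 0.999
gripper_force: 0.0
```

Emit:
drive_tool(rows=[{"tx": 3.35,"ty": 1.9,"tz": 0,"ax": 0,"ay": 0,"az": 0,"claw": 8.7},{"tx": 3.35,"ty": 1.9,"tz": 0,"ax": 0,"ay": 0,"az": 0,"claw": 8.7},{"tx": 3.35,"ty": 1.9,"tz": 0,"ax": 0,"ay": 0,"az": 0,"claw": 8.7},{"tx": 0,"ty": 0,"tz": 0,"ax": 0,"ay": 0,"az": 0,"claw": 8.7},{"tx": 0,"ty": 0,"tz": 0,"ax": 0,"ay": 0,"az": 0,"claw": 8.7},{"tx": 0,"ty": 0,"tz": 0,"ax": 0,"ay": 0,"az": 0,"claw": 8.7}])

```text
time_s: 1.48
tcp_pos: [0.5409, 0.1992, 0.2221]
ee_rot: [[0.935, -0.355, -0.001], [-0.355, -0.935, -0.0], [-0.001, 0.0, -1.0]]
wrist_force: [-0.7, 0.5, -0.2]
gripper_width: 0.999
gripper_force: 0.0
```

```bash
python3 - <<'E'
from h import *
s,b,d=snap('wrist','w2.png');np.savez('w2.npz',tcp_pos=s['tcp_pos'],ee_rot=s['ee_rot'],d=d)
print(s['tcp_pos'],s['ee_rot'],s['joints'],s['time_s'])
E
```

```text
[0.54085245 0.1991522  0.2221224 ] [[ 9.34989063e-01 -3.54675507e-01 -8.58706444e-04]
 [-3.54675797e-01 -9.34989324e-01 -2.07878221e-04]
 [-7.29152044e-04  4.98926255e-04 -9.99999610e-01]] [ 3.63006356e+01  1.73584959e+01 -6.57793068e+00 -2.13585308e-02
 -6.61102778e+01  3.29344506e+01] 1.4833
```

View pics/w2.png

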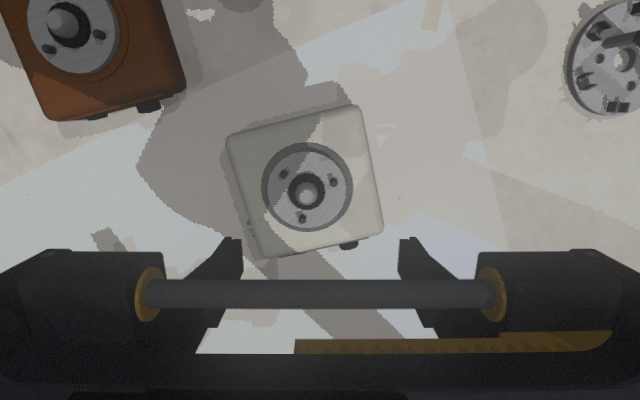

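The mixer is seen with its flange centre at about (307,187), studs at (284,174), (333,182), (302,218), and pin nose at (307,195). Now measure.

```bash
python3 - <<'E'
from h import *
z=np.load('w2.npz');s=dict(z);b=cv2.imread('pics/w2.png');d=z['d']
g=cv2.cvtColor(b,6)
print('depth z check', d[187,275])
# flange edge: radial gradient samples about the projected flange, refine by fitting circle on plane z=.058
c=np.array([.541,.2])
c=plane('wrist',[[307,187]],.058,s)[0,:2]
for it in range(4):
    P=[]
    for a in np.arange(0,2*np.pi,np.pi/90):
        r=np.arange(.036,.048,.00025)
        X=np.c_[c[0]+r*np.cos(a),c[1]+r*np.sin(a),np.full(len(r),.058)]
        uv=project('wrist',X,s).astype(np.float32)
        v=cv2.remap(g.astype(np.float32),uv[:,:1].copy(),uv[:,1:].copy(),1).ravel()
        v=cv2.GaussianBlur(v.reshape(1,-1),(1,1),0).ravel();gr=np.convolve(v,[1]*4+[-1]*4,'valid')
        k=np.argmax(gr);P.append((a,r[k+4],gr[k]))
    P=np.array(P);A=np.c_[np.cos(P[:,0]),np.sin(P[:,0]),np.ones(len(P))]
    w=abs(P[:,1]-np.median(P[:,1]))<.003
    sol=np.linalg.lstsq(A[w],P[w,1],rcond=None)[0];c=c+sol[:2]
print('hub c',c,'r',sol[2],w.sum())
# studs
for z0 in(.063,.066,.068):
  ang=[]
  for u,v in[(284,174),(333,182),(302,218)]:
    roi=g[v-8:v+9,u-8:u+9];m=(roi<np.percentile(roi,50)*.65).astype(np.uint8)
    n,l,st,ce=cv2.connectedComponentsWithStats(m);k=1+np.argmax(st[1:,4]);p=ce[k]+[u-8,v-8]
    X=plane('wrist',[p],z0,s)[0,:2]-c;ang.append((np.degrees(np.arctan2(X[1],X[0]))%120).round(1));print(p.round(1),st[k,4],np.hypot(*X).round(4),end=' ')
  print(z0,ang)
X=plane('wrist',[[307,195]],.078,s);print('pin',X)
# compare top/scene
print('top proj of hub',project('top',[[*c,.058],[*c,.078]]),project('scene',[[*c,.058],[*c,.078]]))
E
```

```text
depth z check 0.33609623
hub c [0.54356557 0.2122786 ] r 0.046878465684587436 126
[283.3 173.8] 51 0.0289 [333.  181.8] 54 0.0269 [301.9 218.2] 52 0.0337 0.063 [np.float64(37.8), np.float64(23.5), np.float64(28.1)]
[283.3 173.8] 51 0.0289 [333.  181.8] 54 0.027 [301.9 218.2] 52 0.0326 0.066 [np.float64(36.4), np.float64(25.0), np.float64(28.0)]
[283.3 173.8] 51 0.029 [333.  181.8] 54 0.027 [301.9 218.2] 52 0.0319 0.068 [np.float64(35.5), np.float64(26.0), np.float64(28.0)]
pin [[0.5405712  0.21353191 0.078     ]]
top proj of hub [[277.71923551 246.91376499]
 [276.78456872 247.0250941 ]] [[260.50144605 173.23200645]
 [259.74371852 167.44909387]]
```

Emit:
drive_tool(rows=[{"tx": 3.2,"ty": 2.5,"tz": 0,"ax": 0,"ay": 0,"az": 0,"claw": 8.7},{"tx": 1.3,"ty": 3.4,"tz": 0,"ax": 0,"ay": 0,"az": 0,"claw": 8.7},{"tx": 1.3,"ty": 3.4,"tz": 0,"ax": 0,"ay": 0,"az": 0,"claw": 8.7},{"tx": 1.3,"ty": 3.4,"tz": 0,"ax": 0,"ay": 0,"az": 0,"claw": 8.7},{"tx": 1.3,"ty": 3.4,"tz": 0,"ax": 0,"ay": 0,"az": 0,"claw": 8.7},{"tx": 1.3,"ty": 3.4,"tz": 0,"ax": 0,"ay": 0,"az": 0,"claw": 8.7},{"tx": 1.3,"ty": 3.4,"tz": 0,"ax": 0,"ay": 0,"az": 0,"claw": 8.7},{"tx": 1.3,"ty": 3.4,"tz": 0,"ax": 0,"ay": 0,"az": 0,"claw": 8.7},{"tx": 0.5,"ty": 3.4,"tz": 0,"ax": 0,"ay": 0,"az": 0,"claw": 8.7},{"tx": 0,"ty": 3.4,"tz": 0,"ax": 0,"ay": 0,"az": 0,"claw": 8.7}])

```text
time_s: 2.37
tcp_pos: [0.544, -0.1556, 0.2225]
ee_rot: [[0.936, -0.352, 0.0], [-0.352, -0.936, -0.0], [0.0, -0.0, -1.0]]
wrist_force: [0.6, -0.3, 0.2]
gripper_width: 0.999
gripper_force: 0.0
```

Emit:
drive_tool(rows=[{"tx": 0,"ty": 1.5,"tz": 0,"ax": 0,"ay": 0,"az": 0,"claw": 8.7},{"tx": 0,"ty": 0,"tz": 0,"ax": 0,"ay": 0,"az": 0,"claw": 8.7},{"tx": 0,"ty": 0,"tz": 0,"ax": 0,"ay": 0,"az": 0,"claw": 8.7}])

```text
time_s: 2.62
tcp_pos: [0.5383, -0.1689, 0.2228]
ee_rot: [[0.935, -0.354, 0.0], [-0.354, -0.935, 0.0], [0.0, -0.0, -1.0]]
wrist_force: [0.2, 0.8, -0.5]
gripper_width: 1.001
gripper_force: 0.0
```

```bash
python3 - <<'E'
from h import *
s,b,d=snap('wrist','w3.png');np.savez('w3.npz',tcp_pos=s['tcp_pos'],ee_rot=s['ee_rot'],d=d)
print(s['tcp_pos'],s['ee_rot'],s['joints'],s['time_s'])
E
```

```text
[ 0.53825002 -0.168877    0.22275198] [[ 9.35420374e-01 -3.53537183e-01  4.30281585e-04]
 [-3.53537273e-01 -9.35420426e-01  1.54032866e-04]
 [ 3.48037838e-04 -2.96206060e-04 -9.99999896e-01]] [-9.68968484e-01  1.61059072e+01 -8.27035070e+00 -1.01474710e-02
 -6.55992419e+01  7.02693364e+01] 2.6167
```

View pics/w3.png

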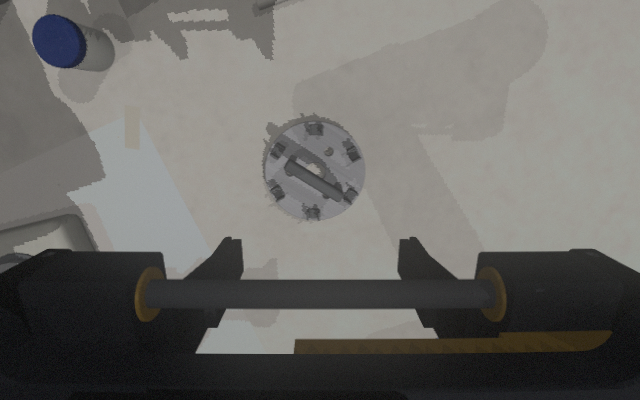

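The rotor is seen with its disc centred at about (313,170), the bar from (288,161) to (350,198), and the jar at (60,40). The flange edge fit locked onto the dark skirt, so I'll use depth instead to segment by height.

```bash
cat >> h.py <<'E'
def cloud(s,d):
    h,w=d.shape;u,v=np.meshgrid(np.arange(w),np.arange(h))
    o,r=ray('wrist',np.c_[u.ravel(),v.ravel()],s)
    X=o+r*d.reshape(-1,1);X[d.ravel()<=0]=np.nan
    return X.reshape(h,w,3)
E
python3 - <<'E'
from h import *
def circ(p):
    A=np.c_[2*p,np.ones(len(p))];x=np.linalg.lstsq(A,(p**2).sum(1),rcond=None)[0];return x[:2],np.sqrt(x[2]+x[:2]@x[:2])
s=dict(np.load('w2.npz'));X=cloud(s,s['d']);zz=X[...,2]
roi=np.hypot(X[...,0]-.541,X[...,1]-.212)<.065
q=zz[roi];print('z hist',np.histogram(q,np.arange(.04,.085,.003)))
f=roi&(zz>.053);(x,y),r=cv2.minEnclosingCircle(X[f][:,:2].astype(np.float32));print('flange enc',x,y,r,'z med',np.median(zz[f]))
cs,_=cv2.findContours(f.astype(np.uint8),0,1);k=max(cs,key=len)[:,0];P=X[k[:,1],k[:,0],:2];c,r=circ(P);
w=abs(np.hypot(*(P-c).T)-r)<.002;c,r=circ(P[w]);print('flange circ',c,r,w.sum())
pn=roi&(zz>.0735);print('pin',pn.sum(),X[pn].mean(0))
S=plane('wrist',[[283.3,173.8],[333,181.8],[301.9,218.2]],.066,s)[:,:2];cc,r=circ(S);print('studs',cc,r,[np.degrees(np.arctan2(*(p-cc)[::-1]))%120 for p in S])
st=roi&(zz>.063)&(zz<.07)&(np.hypot(X[...,0]-c[0],X[...,1]-c[1])>.022)
n,l,sx,ce=cv2.connectedComponentsWithStats(st.astype(np.uint8))
for i in range(1,n):
    if sx[i,4]>8:
        p=X[l==i].mean(0);print('stud d',ce[i],sx[i,4],p,np.degrees(np.arctan2(*(p[:2]-c)[::-1]))%120,np.hypot(*(p[:2]-c)))
s=dict(np.load('w3.npz'));X=cloud(s,s['d']);zz=X[...,2]
roi=np.hypot(X[...,0]-.54,X[...,1]+.165)<.09
print('z hist',np.histogram(zz[roi],np.arange(-.006,.07,.004)))
f=roi&(zz>.005);cs,_=cv2.findContours(f.astype(np.uint8),0,1);k=max(cs,key=len)[:,0];P=X[k[:,1],k[:,0],:2]
c,r=circ(P)
for _ in range(4):w=abs(np.hypot(*(P-c).T)-r)<.003;c,r=circ(P[w])
print('disc',c,r,w.sum())
m=roi&(zz>.05);bb=cv2.minAreaRect((X[m][:,:2]*1000).astype(np.float32));print('bar',bb,X[m].mean(0),m.sum())
dd=np.linalg.svd(X[m][:,:2]-X[m][:,:2].mean(0),full_matrices=False)[2][0];print('bar ang',np.degrees(np.arctan2(dd[1],dd[0])))
print(project('top',[[*c,.01]]),project('scene',[[*c,.01]]))
E
```

```text
z hist (array([   0,   56, 4719, 1420,   16, 2474, 1115,  629,  103,   78,   71,
        112,  193,    6,    0]), array([0.04 , 0.043, 0.046, 0.049, 0.052, 0.055, 0.058, 0.061, 0.064,
       0.067, 0.07 , 0.073, 0.076, 0.079, 0.082, 0.085]))
flange enc 0.5516127943992615 0.20735332369804382 0.0627678856253624 z med 0.3158931544143326
flange circ [0.55163707 0.20590376] 0.04640912561003891 73
pin 54609 [0.56839494 0.20415788 0.31395169]
studs [0.541387   0.21473958] 0.02939208123899433 [np.float64(29.99260159157371), np.float64(29.648105021288274), np.float64(29.86817334009902)]
stud d [283.45098039 174.33333333] 51 [0.56637374 0.22938935 0.06661028] 57.89266645351492 0.027726201968955613
stud d [334.42105263 182.71052632] 38 [0.54001732 0.18428511 0.066925  ] 1.7425280322104868 0.02454352846474989
stud d [292.83333333 198.16666667] 18 [0.5390673  0.23059456 0.06339928] 116.98006508062731 0.027706215379966762
stud d [317.55555556 203.22222222] 9 [0.52477505 0.20848915 0.06341191] 54.502386971750155 0.026986151819338514
stud d [310.23529412 206.17647059] 17 [0.52450041 0.21681793 0.06349164] 38.090378305314516 0.029249232063179427
stud d [302.0212766  219.17021277] 47 [0.51509843 0.22967029 0.06657939] 26.958049331278374 0.04358807971086037
z hist (array([ 158, 8970,   35, 4083, 2262,   61,  133,  163,    9,    8,    9,
         10,    2,   29,   41,  287,  460,    0,    0]), array([-0.006, -0.002,  0.002,  0.006,  0.01 ,  0.014,  0.018,  0.022,
        0.026,  0.03 ,  0.034,  0.038,  0.042,  0.046,  0.05 ,  0.054,
        0.058,  0.062,  0.066,  0.07 ]))
disc [ 0.58251222 -0.18451573] 0.057821827474606964 115
bar ((548.828125, -169.38153076171875), (166.553955078125, 57.0953483581543), 69.2099838256836) [ 0.56302822 -0.17667881  0.31370875] 80412
bar ang -110.71239497874818
[[409.9516914  231.62954575]] [[343.41003928 298.61030036]]
```

```bash
python3 - <<'E'
from h import *
def circ(p):
    A=np.c_[2*p,np.ones(len(p))];x=np.linalg.lstsq(A,(p**2).sum(1),rcond=None)[0];return x[:2],np.sqrt(x[2]+x[:2]@x[:2])
def rim(f,X,tol=.0025):
    n,l,st,_=cv2.connectedComponentsWithStats(f.astype(np.uint8));f=(l==1+np.argmax(st[1:,4])).astype(np.uint8)
    cs,_=cv2.findContours(f,0,1);k=max(cs,key=len)[:,0];P=X[k[:,1],k[:,0],:2]
    c,r=circ(P)
    for _ in range(6):w=abs(np.hypot(*(P-c).T)-r)<tol;c,r=circ(P[w])
    return c,r,w.sum()
s=dict(np.load('w2.npz'));X=cloud(s,s['d']);zz=X[...,2]
roi=(np.hypot(X[...,0]-.541,X[...,1]-.212)<.065)&(zz<.09)
print('flange',rim(roi&(zz>.053),X),np.median(zz[roi&(zz>.053)&(zz<.063)]))
pn=roi&(zz>.0745);print('pin',pn.sum(),X[pn].mean(0),X[pn].min(0),X[pn].max(0))
S=np.array([[.56637,.22939],[.54002,.18429],[.51510,.22967]]);c,r=circ(S);print('studs depth',c,r,[np.degrees(np.arctan2(*(p-c)[::-1]))%120 for p in S])
s=dict(np.load('w3.npz'));X=cloud(s,s['d']);zz=X[...,2]
roi=(np.hypot(X[...,0]-.54,X[...,1]+.165)<.09)&(zz<.08)
print('disc',rim(roi&(zz>.005),X,.004),np.median(zz[roi&(zz>.005)&(zz<.015)]))
m=roi&(zz>.05);bb=cv2.minAreaRect((X[m][:,:2]*1000).astype(np.float32));print('bar',bb,X[m].mean(0),m.sum(),np.median(zz[m]))
dd=np.linalg.svd(X[m][:,:2]-X[m][:,:2].mean(0),full_matrices=False)[2][0];print('bar ang',np.degrees(np.arctan2(dd[1],dd[0])))
c=np.array(bb[0])/1000
# holes: image check
b=cv2.imread('pics/w3.png')
for a in range(0,360,60):
    t=np.radians(a);dr=dd;x=np.array([dr[1],-dr[0]]);v=x*np.cos(t)+dr*np.sin(t)
    p=np.r_[c+.03*v,.01];uv=project('wrist',p,s)[0].round().astype(int);print(a,uv,b[uv[1]-1:uv[1]+2,uv[0]-1:uv[0]+2].mean((0,1)).round(),np.degrees(np.arctan2(v[1],v[0])))
cv2.imwrite('pics/w3c.png',cv2.resize(b[110:235,250:380],None,fx=4.4,fy=4.4,interpolation=2))
E
```

```text
flange (array([0.54031229, 0.21480928]), np.float64(0.04133457134638292), np.int64(219)) 0.05776312926995003
pin 255 [0.540746   0.21463704 0.07699593] [0.53093542 0.20539588 0.07450285] [0.54954162 0.22432907 0.07943775]
studs depth [0.54065111 0.21416886] 0.029885523497750557 [np.float64(30.6182031359809), np.float64(28.789964677871126), np.float64(28.755986106433795)]
disc (array([ 0.54426014, -0.16402338]), np.float64(0.059348107449807896), np.int64(279)) 0.009669448898766309
bar ((544.10986328125, -163.88975524902344), (69.82624816894531, 12.484415054321289), 36.860870361328125) [ 0.5451539  -0.16407     0.05778541] 788 0.058190222858902574
bar ang -143.00727521454507
0 [302 193] [123. 121. 122.] 126.99272478545493
60 [326 194] [84. 84. 83.] -173.0072752145451
120 [340 173] [123. 121. 122.] -113.00727521454509
180 [328 151] [88. 91. 93.] -53.00727521454508
240 [303 150] [88. 88. 88.] 6.992724785454898
300 [290 171] [83. 83. 83.] 66.99272478545494
```

View pics/w3c.png

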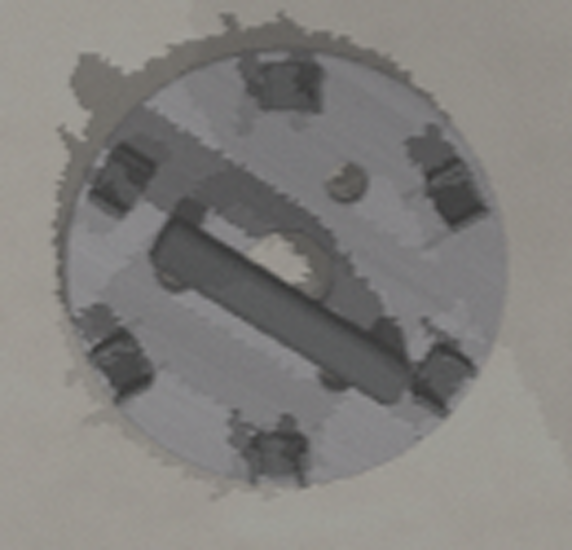

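The crop shows the bar at about 37° and a hole at (345,182) in the crop (328,151 in full), matching the model. World hole angle is 67° mod 120 and the studs sit at about 29.5°, so after grasping I turn the rotor −37.5° in world. First, align and descend.

Emit:
drive_tool(rows=[{"tx": 0,"ty": 0,"tz": 0,"ax": 0,"ay": 0,"az": -0.1117,"claw": 8.7},{"tx": 0,"ty": 0,"tz": 0,"ax": 0,"ay": 0,"az": -0.1117,"claw": 8.7},{"tx": 0,"ty": 0,"tz": 0,"ax": 0,"ay": 0,"az": -0.1117,"claw": 8.7},{"tx": 0,"ty": 0,"tz": 0,"ax": 0,"ay": 0,"az": -0.1117,"claw": 8.7},{"tx": 0,"ty": 0,"tz": 0,"ax": 0,"ay": 0,"az": -0.1117,"claw": 8.7},{"tx": 0,"ty": 0,"tz": 0,"ax": 0,"ay": 0,"az": -0.1117,"claw": 8.7},{"tx": 0,"ty": 0,"tz": 0,"ax": 0,"ay": 0,"az": -0.1117,"claw": 8.7},{"tx": 0,"ty": 0,"tz": 0,"ax": 0,"ay": 0,"az": -0.1117,"claw": 8.7},{"tx": 0,"ty": 0,"tz": 0,"ax": 0,"ay": 0,"az": -0.1117,"claw": 8.7},{"tx": 0.77,"ty": -0.05,"tz": 0,"ax": 0,"ay": 0,"az": 0,"claw": 8.7}])

```text
time_s: 3.5
tcp_pos: [0.5442, -0.1629, 0.2227]
ee_rot: [[0.798, 0.603, -0.0], [0.603, -0.798, 0.0], [-0.0, -0.0, -1.0]]
wrist_force: [0.2, 0.0, 0.2]
gripper_width: 1.0
gripper_force: 0.0
```

Emit:
drive_tool(rows=[{"tx": 0,"ty": 0,"tz": 3.3,"ax": 0,"ay": 0,"az": 0,"claw": 8.7},{"tx": 0,"ty": 0,"tz": 3.3,"ax": 0,"ay": 0,"az": 0,"claw": 8.7},{"tx": 0,"ty": 0,"tz": 3.2,"ax": 0,"ay": 0,"az": 0,"claw": 8.7},{"tx": 0,"ty": 0,"tz": 0,"ax": 0,"ay": 0,"az": 0,"claw": 8.7},{"tx": 0,"ty": 0,"tz": 0,"ax": 0,"ay": 0,"az": 0,"claw": 8.7}])

```text
time_s: 3.92
tcp_pos: [0.5441, -0.1634, 0.1236]
ee_rot: [[0.8, 0.6, -0.003], [0.6, -0.8, -0.0], [-0.003, -0.002, -1.0]]
wrist_force: [0.7, 0.7, 0.8]
gripper_width: 1.002
gripper_force: 0.0
```

```bash
python3 - <<'E'
from h import *
s,b,d=snap('wrist','w4.png');X=cloud(s,d);zz=X[...,2]
print(s['tcp_pos'],s['ee_rot'],s['joints'],s['time_s'])
roi=(np.hypot(X[...,0]-.544,X[...,1]+.164)<.045)&(zz<.075)&(zz>.05)
bb=cv2.minAreaRect((X[roi][:,:2]*1000).astype(np.float32));print('bar',bb,np.median(zz[roi]))
E
```

```text
[ 0.54411822 -0.16340328  0.12359632] [[ 7.99770876e-01  6.00295210e-01 -3.49369645e-03]
 [ 6.00297524e-01 -7.99776638e-01 -4.60165674e-04]
 [-3.07041205e-03 -1.72923022e-03 -9.99993791e-01]] [-3.63520885e-01  2.18394644e+01 -1.53533006e+01  3.45995296e-02
 -5.30072432e+01  1.27233913e+02] 3.9167
bar ((544.5328369140625, -163.44432067871094), (69.71564483642578, 11.9009370803833), 37.31339645385742) 0.05820733164893857
```

Emit:
drive_tool(rows=[{"tx": 0,"ty": 0,"tz": 3.0,"ax": 0,"ay": 0,"az": 0,"claw": 8.7},{"tx": 0,"ty": 0,"tz": 3.0,"ax": 0,"ay": 0,"az": 0,"claw": 8.7},{"tx": 0,"ty": 0,"tz": 2.0,"ax": 0,"ay": 0,"az": 0,"claw": 8.7},{"tx": 0,"ty": 0,"tz": 1.0,"ax": 0,"ay": 0,"az": 0,"claw": 8.7},{"tx": 0,"ty": 0,"tz": 0,"ax": 0,"ay": 0,"az": 0,"claw": 8.7},{"tx": 0,"ty": 0,"tz": 0,"ax": 0,"ay": 0,"az": 0,"claw": 1.0},{"tx": 0,"ty": 0,"tz": 0,"ax": 0,"ay": 0,"az": 0,"claw": 0.6},{"tx": 0,"ty": 0,"tz": 0,"ax": 0,"ay": 0,"az": 0,"claw": 0.6},{"tx": 0,"ty": 0,"tz": 0,"ax": 0,"ay": 0,"az": 0,"claw": 0.6},{"tx": 0,"ty": 0,"tz": 0,"ax": 0,"ay": 0,"az": 0,"claw": 0.6}])

```text
time_s: 4.8
tcp_pos: [0.5448, -0.1646, 0.0356]
ee_rot: [[0.8, 0.6, 0.002], [0.6, -0.8, -0.0], [0.002, 0.001, -1.0]]
wrist_force: [0.5, -0.4, -0.4]
gripper_width: 0.708
gripper_force: 0.0
```

Emit:
drive_tool(rows=[{"tx": 0,"ty": 0,"tz": 0,"ax": 0,"ay": 0,"az": 0,"claw": 0.6},{"tx": 0,"ty": 0,"tz": 0,"ax": 0,"ay": 0,"az": 0,"claw": 0.6},{"tx": 0,"ty": 0,"tz": 0,"ax": 0,"ay": 0,"az": 0,"claw": 0.6},{"tx": 0,"ty": 0,"tz": 0,"ax": 0,"ay": 0,"az": 0,"claw": 0.6}])

```text
time_s: 5.13
tcp_pos: [0.5441, -0.1645, 0.0346]
ee_rot: [[0.8, 0.6, -0.0], [0.6, -0.8, -0.0], [-0.0, -0.0, -1.0]]
wrist_force: [0.3, 0.5, 0.3]
gripper_width: 0.402
gripper_force: 0.0
```

Emit:
drive_tool(rows=[{"tx": 0,"ty": 0,"tz": 0.1,"ax": 0,"ay": 0,"az": 0,"claw": 0.6},{"tx": 0,"ty": 0,"tz": 0,"ax": 0,"ay": 0,"az": 0,"claw": 0.6},{"tx": 0,"ty": 0,"tz": 0,"ax": 0,"ay": 0,"az": 0,"claw": 0.6},{"tx": 0,"ty": 0,"tz": 0,"ax": 0,"ay": 0,"az": 0,"claw": 0.6},{"tx": 0,"ty": 0,"tz": 0,"ax": 0,"ay": 0,"az": 0,"claw": 0.6},{"tx": 0,"ty": 0,"tz": 0,"ax": 0,"ay": 0,"az": 0,"claw": 0.6}])

```text
time_s: 5.63
tcp_pos: [0.5441, -0.1645, 0.0334]
ee_rot: [[0.8, 0.6, -0.0], [0.6, -0.8, 0.0], [-0.0, -0.0, -1.0]]
wrist_force: [-0.9, 0.4, -0.9]
gripper_width: 0.131
gripper_force: 30.0
```

Emit:
drive_tool(rows=[{"tx": 0,"ty": 0,"tz": -0.5,"ax": 0,"ay": 0,"az": 0,"claw": 0.6},{"tx": 0,"ty": 0,"tz": -2.0,"ax": 0,"ay": 0,"az": 0,"claw": 0.6},{"tx": 0,"ty": 0,"tz": -3.0,"ax": 0,"ay": 0,"az": 0,"claw": 0.6},{"tx": 0,"ty": 0,"tz": -3.0,"ax": 0,"ay": 0,"az": 0,"claw": 0.6},{"tx": 0,"ty": 0,"tz": -2.0,"ax": 0,"ay": 0,"az": 0,"claw": 0.6},{"tx": 0,"ty": 0,"tz": -1.5,"ax": 0,"ay": 0,"az": 0,"claw": 0.6},{"tx": 0,"ty": 0,"tz": 0,"ax": 0,"ay": 0,"az": 0,"claw": 0.6},{"tx": 0,"ty": 0,"tz": 0,"ax": 0,"ay": 0,"az": 0,"claw": 0.6}])

```text
time_s: 6.3
tcp_pos: [0.5439, -0.1643, 0.1537]
ee_rot: [[0.8, 0.6, 0.001], [0.6, -0.8, 0.001], [0.001, -0.0, -1.0]]
wrist_force: [-1.4, -0.0, -3.9]
gripper_width: 0.138
gripper_force: 30.0
```

```bash
python3 - <<'E'
from h import *
s,b,d=snap('wrist','w5.png');X=cloud(s,d)
np.savez('w5.npz',tcp_pos=s['tcp_pos'],ee_rot=s['ee_rot'],d=d)
print(s['tcp_pos'],s['wrist_force'],s['moment'],s['joints'],s['time_s'],s['gripper_width'],s['gripper_force'])
E
```

```text
[ 0.54392596 -0.16432181  0.15366904] [-1.35315747e+00 -1.26629278e-03 -3.92892241e+00] [-0.03866828  0.06563061  0.03159049] [-4.97817176e-01  1.99270215e+01 -1.33501722e+01 -4.70328629e-02
 -5.66782229e+01  1.27366536e+02] 6.3 0.1383816748347285 29.99893818050623
```

View pics/w5.png

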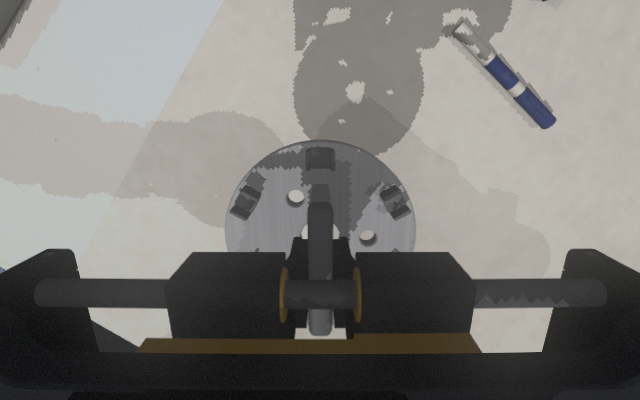

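Rotor is held. The bar lies along the image's vertical, visible holes at (296,197) and (367,237), and the pen is well clear at (505,75). Next I'll measure its pose in the tool frame.

```bash
python3 - <<'E'
from h import *
s=dict(np.load('w5.npz'));X=cloud(s,s['d']);T=(X-s['tcp_pos'])@s['ee_rot']
m=(np.hypot(T[...,0],T[...,1])<.064)&(T[...,2]>.015)&(T[...,2]<.03)
P=T[m];A=np.c_[P[:,:2],np.ones(len(P))];
for _ in range(6):
    c=np.linalg.lstsq(A,P[:,2],rcond=None)[0];w=abs(P[:,2]-A@c)<.0015;P,A=P[w],A[w]
print('disc top plane slopes,z',c,len(P))
z=c[2]
f=m.astype(np.uint8);f[250:]=0
cs,_=cv2.findContours(f,0,1);k=max(cs,key=len)[:,0];k=k[k[:,1]<235];Q=T[k[:,1],k[:,0],:2]
def circ(p):
    B=np.c_[2*p,np.ones(len(p))];x=np.linalg.lstsq(B,(p**2).sum(1),rcond=None)[0];return x[:2],np.sqrt(x[2]+x[:2]@x[:2])
Q=Q[Q[:,0]>0]
cc,r=circ(Q)
for _ in range(5):w=abs(np.hypot(*(Q-cc).T)-r)<.002;cc,r=circ(Q[w])
print('rim',cc,r,w.sum())
s2={'tcp_pos':np.zeros(3),'ee_rot':np.eye(3)}
g=cv2.imread('pics/w5.png',0)
# holes: bright in image (bench) through disc; top edge plane z
for u,v in[(296,197),(367,237)]:
    n,l,st,ce=cv2.connectedComponentsWithStats((g[v-14:v+14,u-14:u+14]>150).astype(np.uint8));i=l[14,14];print(i,st[i],ce[i]+[u-14,v-14])
    print(plane('wrist',[[u,v]],z,s2), 'bottom',plane('wrist',[[u,v]],z+.01,s2))
b=(abs(T[...,1])<.012)&(T[...,0]>.014)&(T[...,0]<.06)&(T[...,2]<-.02)&(T[...,2]>-.04)
B=T[b];print('bar',len(B),B.min(0),B.max(0),np.median(B[:,2]),np.degrees(np.polyfit(B[:,0],B[:,1],1)[0]))
E
```

```text
disc top plane slopes,z [-0.00065025  0.00018601  0.02383192] 12641
rim [ 0.00128897 -0.00054171] 0.059280635896383535 269
1 [  7   7  15  12 146] [295.90410959 195.40410959]
[[ 0.02715357 -0.01493486  0.02383192]] bottom [[ 0.02432611 -0.01572046  0.03383192]]
1 [ 7  7 14 10 96] [366.58333333 234.26041667]
[[0.00108521 0.02895473 0.02383192]] bottom [[-0.00314681  0.03053389  0.03383192]]
bar 1172 [ 0.0140184  -0.00619994 -0.0265272 ] [ 0.03600133  0.00568358 -0.02004657] -0.024749492882260495 0.49568502845332924
```

Emit:
drive_tool(rows=[{"tx": 0,"ty": 0,"tz": 0,"ax": 0,"ay": 0,"az": 0.1088,"claw": 0.6},{"tx": 0,"ty": 0,"tz": 0,"ax": 0,"ay": 0,"az": 0.1088,"claw": 0.6},{"tx": 0,"ty": 0,"tz": 0,"ax": 0,"ay": 0,"az": 0.1088,"claw": 0.6},{"tx": 0,"ty": 0,"tz": 0,"ax": 0,"ay": 0,"az": 0.1088,"claw": 0.6},{"tx": 0,"ty": 0,"tz": 0,"ax": 0,"ay": 0,"az": 0.1088,"claw": 0.6},{"tx": 0,"ty": 0,"tz": 0,"ax": 0,"ay": 0,"az": 0.1088,"claw": 0.6},{"tx": 0,"ty": -1.0,"tz": 0,"ax": 0,"ay": 0,"az": 0,"claw": 0.6},{"tx": 0,"ty": -2.0,"tz": 0,"ax": 0,"ay": 0,"az": 0,"claw": 0.6},{"tx": 0,"ty": -3.0,"tz": 0,"ax": 0,"ay": 0,"az": 0,"claw": 0.6},{"tx": 0,"ty": -3.0,"tz": 0,"ax": 0,"ay": 0,"az": 0,"claw": 0.6}])

```text
time_s: 7.18
tcp_pos: [0.5438, -0.0736, 0.1517]
ee_rot: [[1.0, -0.009, -0.003], [-0.009, -1.0, -0.0], [-0.003, 0.0, -1.0]]
wrist_force: [0.3, 0.3, -3.2]
gripper_width: 0.133
gripper_force: 30.0
```

Emit:
drive_tool(rows=[{"tx": 0,"ty": -3.0,"tz": 0,"ax": 0,"ay": 0,"az": 0,"claw": 0.6},{"tx": 0,"ty": -3.0,"tz": 0,"ax": 0,"ay": 0,"az": 0,"claw": 0.6},{"tx": 0,"ty": -3.0,"tz": 0,"ax": 0,"ay": 0,"az": 0,"claw": 0.6},{"tx": 0,"ty": -3.0,"tz": 0,"ax": 0,"ay": 0,"az": 0,"claw": 0.6},{"tx": 0,"ty": -3.0,"tz": 0,"ax": 0,"ay": 0,"az": 0,"claw": 0.6},{"tx": 0,"ty": -3.0,"tz": 0,"ax": 0,"ay": 0,"az": 0,"claw": 0.6},{"tx": 0,"ty": -3.0,"tz": 0,"ax": 0,"ay": 0,"az": 0,"claw": 0.6},{"tx": -0.75,"ty": -3.0,"tz": 0,"ax": 0,"ay": 0,"az": 0,"claw": 0.6},{"tx": 0,"ty": -2.5,"tz": 0,"ax": 0,"ay": 0,"az": 0,"claw": 0.6},{"tx": 0,"ty": -1.5,"tz": 0,"ax": 0,"ay": 0,"az": 0,"claw": 0.6}])

```text
time_s: 8.02
tcp_pos: [0.5388, 0.2082, 0.152]
ee_rot: [[1.0, -0.005, -0.002], [-0.005, -1.0, -0.001], [-0.002, 0.001, -1.0]]
wrist_force: [0.8, -0.7, -2.6]
gripper_width: 0.129
gripper_force: 30.0
```

Emit:
drive_tool(rows=[{"tx": 0,"ty": -0.85,"tz": 0,"ax": 0,"ay": 0,"az": 0,"claw": 0.6},{"tx": 0,"ty": 0,"tz": 0,"ax": 0,"ay": 0,"az": 0,"claw": 0.6},{"tx": 0,"ty": 0,"tz": 0,"ax": 0,"ay": 0,"az": 0,"claw": 0.6},{"tx": 0,"ty": 0,"tz": 0,"ax": 0,"ay": 0,"az": 0,"claw": 0.6},{"tx": 0,"ty": 0,"tz": 0,"ax": 0,"ay": 0,"az": 0,"claw": 0.6},{"tx": 0,"ty": 0,"tz": 0,"ax": 0,"ay": 0,"az": 0,"claw": 0.6}])

```text
time_s: 8.52
tcp_pos: [0.5402, 0.2129, 0.1536]
ee_rot: [[1.0, -0.011, -0.0], [-0.011, -1.0, -0.0], [-0.0, 0.0, -1.0]]
wrist_force: [0.4, -0.1, -2.7]
gripper_width: 0.131
gripper_force: 30.0
```

```bash
python3 - <<'E'
from h import *
s,b,d=snap('wrist','w6.png');np.savez('w6.npz',tcp_pos=s['tcp_pos'],ee_rot=s['ee_rot'],d=d)
s1=sense()
print(s['tcp_pos'],s1['tcp_pos'],s['ee_rot'],s['wrist_force'],s['moment'],s['time_s'],s['gripper_width'],s['gripper_force'])
E
```

```text
[0.54024586 0.2128934  0.15359864] [0.54029161 0.21304557 0.1536651 ] [[ 9.99942756e-01 -1.06978570e-02 -2.02906885e-04]
 [-1.06978859e-02 -9.99942766e-01 -1.41976055e-04]
 [-2.01376433e-04  1.44138602e-04 -9.99999969e-01]] [ 0.4140698  -0.09904939 -2.73386009] [-0.01024553 -0.01820936  0.01466707] 8.5167 0.1307473906036569 29.999092128127813
```

View pics/w6.png

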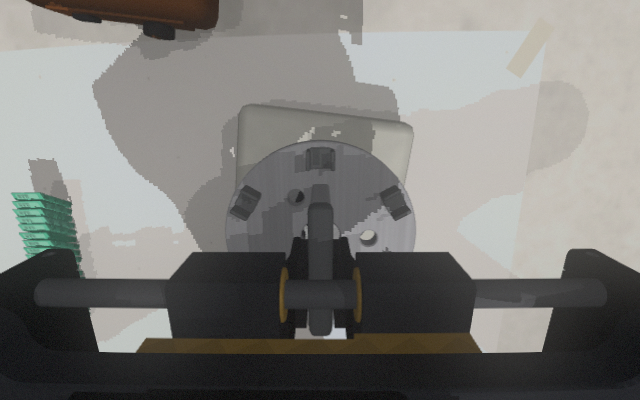

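The rotor is over the mixer with its front rim at about row 140 and the mixer behind it. I'll correct y by −0.12 cm in tool and lower slowly.

Emit:
drive_tool(rows=[{"tx": -0.04,"ty": -0.12,"tz": 1.2,"ax": 0,"ay": 0,"az": 0,"claw": 0.6},{"tx": 0,"ty": 0,"tz": 1.3,"ax": 0,"ay": 0,"az": 0,"claw": 0.6},{"tx": 0,"ty": 0,"tz": 0.9,"ax": 0,"ay": 0,"az": 0,"claw": 0.6},{"tx": 0,"ty": 0,"tz": 0,"ax": 0,"ay": 0,"az": 0,"claw": 0.6},{"tx": 0,"ty": 0,"tz": 0,"ax": 0,"ay": 0,"az": 0,"claw": 0.6},{"tx": 0,"ty": 0,"tz": 0,"ax": 0,"ay": 0,"az": 0,"claw": 0.6}])

```text
time_s: 9.07
tcp_pos: [0.5404, 0.2153, 0.1202]
ee_rot: [[1.0, -0.009, 0.001], [-0.009, -1.0, 0.0], [0.001, -0.0, -1.0]]
wrist_force: [0.3, -0.2, -3.5]
gripper_width: 0.134
gripper_force: 30.0
```

Emit:
drive_tool(rows=[{"tx": 0,"ty": 0,"tz": 0.15,"ax": 0,"ay": 0,"az": 0,"claw": 0.6},{"tx": 0,"ty": 0,"tz": 0.15,"ax": 0,"ay": 0,"az": 0,"claw": 0.6},{"tx": 0,"ty": 0,"tz": 0.15,"ax": 0,"ay": 0,"az": 0,"claw": 0.6},{"tx": 0,"ty": 0,"tz": 0.15,"ax": 0,"ay": 0,"az": 0,"claw": 0.6},{"tx": 0,"ty": 0,"tz": 0.1,"ax": 0,"ay": 0,"az": 0,"claw": 0.6},{"tx": 0,"ty": 0,"tz": 0,"ax": 0,"ay": 0,"az": 0,"claw": 0.6}])

```text
time_s: 9.57
tcp_pos: [0.5396, 0.2152, 0.1122]
ee_rot: [[1.0, -0.009, -0.0], [-0.009, -1.0, -0.0], [-0.0, 0.0, -1.0]]
wrist_force: [-0.0, -0.1, -3.4]
gripper_width: 0.129
gripper_force: 30.0
```

Emit:
drive_tool(rows=[{"tx": 0,"ty": 0.04,"tz": 0.1,"ax": 0,"ay": 0,"az": 0,"claw": 0.6},{"tx": 0,"ty": 0,"tz": 0.1,"ax": 0,"ay": 0,"az": 0,"claw": 0.6},{"tx": 0,"ty": 0,"tz": 0.05,"ax": 0,"ay": 0,"az": 0,"claw": 0.6},{"tx": 0,"ty": 0,"tz": 0,"ax": 0,"ay": 0,"az": 0,"claw": 0.6},{"tx": 0,"ty": 0,"tz": 0,"ax": 0,"ay": 0,"az": 0,"claw": 0.6}])

```text
time_s: 9.98
tcp_pos: [0.5398, 0.2148, 0.11]
ee_rot: [[1.0, -0.009, -0.0], [-0.009, -1.0, -0.0], [-0.0, 0.0, -1.0]]
wrist_force: [-0.4, -0.5, -2.9]
gripper_width: 0.133
gripper_force: 30.0
```

```bash
python3 -c "
from station import *
s=sense();print(s['tcp_pos'],s['wrist_force'],s['moment'])"
```

```text
[0.53980216 0.21483207 0.11002185] [-0.3728098  -0.45136659 -2.94716633] [-0.05873848  0.00140411  0.01484857]
```

Emit:
drive_tool(rows=[{"tx": 0,"ty": 0,"tz": 0.08,"ax": 0,"ay": 0,"az": 0,"claw": 0.6},{"tx": 0,"ty": 0,"tz": 0.08,"ax": 0,"ay": 0,"az": 0,"claw": 0.6},{"tx": 0,"ty": 0,"tz": 0.04,"ax": 0,"ay": 0,"az": 0,"claw": 0.6},{"tx": 0,"ty": 0,"tz": 0,"ax": 0,"ay": 0,"az": 0,"claw": 0.6}])

```text
time_s: 10.32
tcp_pos: [0.5397, 0.2148, 0.1079]
ee_rot: [[1.0, -0.009, -0.0], [-0.009, -1.0, -0.0], [-0.0, 0.0, -1.0]]
wrist_force: [0.0, 0.7, -2.6]
gripper_width: 0.131
gripper_force: 30.0
```

Emit:
drive_tool(rows=[{"tx": 0,"ty": 0,"tz": 0.06,"ax": 0,"ay": 0,"az": 0,"claw": 0.6},{"tx": 0,"ty": 0,"tz": 0.06,"ax": 0,"ay": 0,"az": 0,"claw": 0.6},{"tx": 0,"ty": 0,"tz": 0.03,"ax": 0,"ay": 0,"az": 0,"claw": 0.6},{"tx": 0,"ty": 0,"tz": 0,"ax": 0,"ay": 0,"az": 0,"claw": 0.6}])

```text
time_s: 10.65
tcp_pos: [0.5397, 0.2148, 0.1064]
ee_rot: [[1.0, -0.009, -0.0], [-0.009, -1.0, -0.0], [-0.0, 0.0, -1.0]]
wrist_force: [0.9, -0.3, -3.2]
gripper_width: 0.137
gripper_force: 30.0
```

Emit:
drive_tool(rows=[{"tx": 0,"ty": 0,"tz": 0.06,"ax": 0,"ay": 0,"az": 0,"claw": 0.6},{"tx": 0,"ty": 0,"tz": 0.06,"ax": 0,"ay": 0,"az": 0,"claw": 0.6},{"tx": 0,"ty": 0,"tz": 0.04,"ax": 0,"ay": 0,"az": 0,"claw": 0.6},{"tx": 0,"ty": 0,"tz": 0,"ax": 0,"ay": 0,"az": 0,"claw": 0.6}])

```text
time_s: 10.98
tcp_pos: [0.5397, 0.2148, 0.1048]
ee_rot: [[1.0, -0.009, -0.0], [-0.009, -1.0, -0.0], [-0.0, 0.0, -1.0]]
wrist_force: [0.1, 0.4, -3.8]
gripper_width: 0.136
gripper_force: 30.0
```

Emit:
drive_tool(rows=[{"tx": 0,"ty": 0,"tz": 0.06,"ax": 0,"ay": 0,"az": 0,"claw": 0.6},{"tx": 0,"ty": 0,"tz": 0.06,"ax": 0,"ay": 0,"az": 0,"claw": 0.6},{"tx": 0,"ty": 0,"tz": 0.04,"ax": 0,"ay": 0,"az": 0,"claw": 0.6},{"tx": 0,"ty": 0,"tz": 0,"ax": 0,"ay": 0,"az": 0,"claw": 0.6}])

```text
time_s: 11.32
tcp_pos: [0.5397, 0.2148, 0.1032]
ee_rot: [[1.0, -0.009, -0.0], [-0.009, -1.0, -0.0], [-0.0, 0.0, -1.0]]
wrist_force: [-0.1, 0.2, -2.8]
gripper_width: 0.132
gripper_force: 30.0
```

On the pin with no side load. Now over the stud tips in small steps.

Emit:
drive_tool(rows=[{"tx": 0,"ty": 0,"tz": 0.05,"ax": 0,"ay": 0,"az": 0,"claw": 0.6},{"tx": 0,"ty": 0,"tz": 0.05,"ax": 0,"ay": 0,"az": 0,"claw": 0.6},{"tx": 0,"ty": 0,"tz": 0.05,"ax": 0,"ay": 0,"az": 0,"claw": 0.6},{"tx": 0,"ty": 0,"tz": 0,"ax": 0,"ay": 0,"az": 0,"claw": 0.6}])

```text
time_s: 11.65
tcp_pos: [0.5397, 0.2148, 0.1017]
ee_rot: [[1.0, -0.009, -0.0], [-0.009, -1.0, -0.0], [-0.0, 0.0, -1.0]]
wrist_force: [0.7, -0.2, -2.8]
gripper_width: 0.13
gripper_force: 30.0
```

Emit:
drive_tool(rows=[{"tx": 0,"ty": 0,"tz": 0.05,"ax": 0,"ay": 0,"az": 0,"claw": 0.6},{"tx": 0,"ty": 0,"tz": 0.05,"ax": 0,"ay": 0,"az": 0,"claw": 0.6},{"tx": 0,"ty": 0,"tz": 0,"ax": 0,"ay": 0,"az": 0,"claw": 0.6},{"tx": 0,"ty": 0,"tz": 0,"ax": 0,"ay": 0,"az": 0,"claw": 0.6}])

```text
time_s: 11.98
tcp_pos: [0.5398, 0.2148, 0.1008]
ee_rot: [[1.0, -0.009, -0.0], [-0.009, -1.0, -0.0], [-0.0, 0.0, -1.0]]
wrist_force: [0.0, -0.3, -3.5]
gripper_width: 0.135
gripper_force: 30.0
```

Emit:
drive_tool(rows=[{"tx": 0,"ty": 0,"tz": 0.05,"ax": 0,"ay": 0,"az": 0,"claw": 0.6},{"tx": 0,"ty": 0,"tz": 0.03,"ax": 0,"ay": 0,"az": 0,"claw": 0.6},{"tx": 0,"ty": 0,"tz": 0,"ax": 0,"ay": 0,"az": 0,"claw": 0.6}])

```text
time_s: 12.23
tcp_pos: [0.5397, 0.2148, 0.1]
ee_rot: [[1.0, -0.009, -0.0], [-0.009, -1.0, -0.0], [-0.0, 0.0, -1.0]]
wrist_force: [-0.0, -0.5, -3.0]
gripper_width: 0.133
gripper_force: 30.0
```

Emit:
drive_tool(rows=[{"tx": 0,"ty": 0,"tz": 0.05,"ax": 0,"ay": 0,"az": 0,"claw": 0.6},{"tx": 0,"ty": 0,"tz": 0.03,"ax": 0,"ay": 0,"az": 0,"claw": 0.6},{"tx": 0,"ty": 0,"tz": 0,"ax": 0,"ay": 0,"az": 0,"claw": 0.6}])

```text
time_s: 12.48
tcp_pos: [0.5397, 0.2148, 0.0991]
ee_rot: [[1.0, -0.009, -0.0], [-0.009, -1.0, -0.0], [-0.0, 0.0, -1.0]]
wrist_force: [-0.0, 0.0, -3.4]
gripper_width: 0.137
gripper_force: 30.0
```

Emit:
drive_tool(rows=[{"tx": 0,"ty": 0,"tz": 0.05,"ax": 0,"ay": 0,"az": 0,"claw": 0.6},{"tx": 0,"ty": 0,"tz": 0.05,"ax": 0,"ay": 0,"az": 0,"claw": 0.6},{"tx": 0,"ty": 0,"tz": 0,"ax": 0,"ay": 0,"az": 0,"claw": 0.6}])

```text
time_s: 12.73
tcp_pos: [0.5397, 0.2148, 0.0981]
ee_rot: [[1.0, -0.009, -0.0], [-0.009, -1.0, -0.0], [-0.0, 0.0, -1.0]]
wrist_force: [0.1, -0.2, -2.5]
gripper_width: 0.134
gripper_force: 30.0
```

Emit:
drive_tool(rows=[{"tx": 0,"ty": 0,"tz": 0.05,"ax": 0,"ay": 0,"az": 0,"claw": 0.6},{"tx": 0,"ty": 0,"tz": 0.05,"ax": 0,"ay": 0,"az": 0,"claw": 0.6},{"tx": 0,"ty": 0,"tz": 0,"ax": 0,"ay": 0,"az": 0,"claw": 0.6}])

```text
time_s: 12.98
tcp_pos: [0.5397, 0.2148, 0.0971]
ee_rot: [[1.0, -0.009, -0.0], [-0.009, -1.0, -0.0], [-0.0, 0.0, -1.0]]
wrist_force: [-0.8, 0.4, -3.7]
gripper_width: 0.133
gripper_force: 30.0
```

Emit:
drive_tool(rows=[{"tx": 0,"ty": 0,"tz": 0.04,"ax": 0,"ay": 0,"az": 0,"claw": 0.6},{"tx": 0,"ty": 0,"tz": 0.04,"ax": 0,"ay": 0,"az": 0,"claw": 0.6},{"tx": 0,"ty": 0,"tz": 0,"ax": 0,"ay": 0,"az": 0,"claw": 0.6}])

```text
time_s: 13.23
tcp_pos: [0.5398, 0.2148, 0.0965]
ee_rot: [[1.0, -0.009, 0.0], [-0.009, -1.0, -0.0], [0.0, 0.0, -1.0]]
wrist_force: [-0.5, -0.0, -3.0]
gripper_width: 0.137
gripper_force: 30.0
```

The holes are over the studs with no contact so far. Next is the collar, which should take about 8 N.

Emit:
drive_tool(rows=[{"tx": 0,"ty": 0,"tz": 0.04,"ax": 0,"ay": 0,"az": 0,"claw": 0.6},{"tx": 0,"ty": 0,"tz": 0.03,"ax": 0,"ay": 0,"az": 0,"claw": 0.6},{"tx": 0,"ty": 0,"tz": 0,"ax": 0,"ay": 0,"az": 0,"claw": 0.6}])

```text
time_s: 13.48
tcp_pos: [0.5399, 0.2149, 0.0964]
ee_rot: [[1.0, -0.009, 0.0], [-0.009, -1.0, 0.0], [0.0, -0.0, -1.0]]
wrist_force: [-1.0, -0.7, 0.8]
gripper_width: 0.136
gripper_force: 30.0
```

Emit:
drive_tool(rows=[{"tx": 0,"ty": 0,"tz": 0.04,"ax": 0,"ay": 0,"az": 0,"claw": 0.6},{"tx": 0,"ty": 0,"tz": 0.03,"ax": 0,"ay": 0,"az": 0,"claw": 0.6},{"tx": 0,"ty": 0,"tz": 0,"ax": 0,"ay": 0,"az": 0,"claw": 0.6}])

```text
time_s: 13.73
tcp_pos: [0.54, 0.2149, 0.0957]
ee_rot: [[1.0, -0.009, 0.001], [-0.009, -1.0, 0.0], [0.001, -0.0, -1.0]]
wrist_force: [-2.3, -0.9, 5.3]
gripper_width: 0.131
gripper_force: 30.0
```

Emit:
drive_tool(rows=[{"tx": 0,"ty": 0,"tz": 0.03,"ax": 0,"ay": 0,"az": 0,"claw": 0.6},{"tx": 0,"ty": 0,"tz": 0.03,"ax": 0,"ay": 0,"az": 0,"claw": 0.6},{"tx": 0,"ty": 0,"tz": 0,"ax": 0,"ay": 0,"az": 0,"claw": 0.6}])

```text
time_s: 13.98
tcp_pos: [0.54, 0.2149, 0.0946]
ee_rot: [[1.0, -0.009, 0.0], [-0.009, -1.0, 0.0], [0.0, -0.0, -1.0]]
wrist_force: [-2.0, -0.1, 4.9]
gripper_width: 0.136
gripper_force: 30.0
```

Emit:
drive_tool(rows=[{"tx": 0,"ty": 0,"tz": 0.03,"ax": 0,"ay": 0,"az": 0,"claw": 0.6},{"tx": 0,"ty": 0,"tz": 0.03,"ax": 0,"ay": 0,"az": 0,"claw": 0.6},{"tx": 0,"ty": 0,"tz": 0.03,"ax": 0,"ay": 0,"az": 0,"claw": 0.6},{"tx": 0,"ty": 0,"tz": 0,"ax": 0,"ay": 0,"az": 0,"claw": 0.6}])

```text
time_s: 14.32
tcp_pos: [0.5399, 0.2149, 0.0935]
ee_rot: [[1.0, -0.009, 0.0], [-0.009, -1.0, 0.0], [0.0, -0.0, -1.0]]
wrist_force: [-2.3, -0.8, 4.1]
gripper_width: 0.135
gripper_force: 30.0
```

Emit:
drive_tool(rows=[{"tx": 0,"ty": 0,"tz": 0.03,"ax": 0,"ay": 0,"az": 0,"claw": 0.6},{"tx": 0,"ty": 0,"tz": 0.03,"ax": 0,"ay": 0,"az": 0,"claw": 0.6},{"tx": 0,"ty": 0,"tz": 0.02,"ax": 0,"ay": 0,"az": 0,"claw": 0.6},{"tx": 0,"ty": 0,"tz": 0,"ax": 0,"ay": 0,"az": 0,"claw": 0.6}])

```text
time_s: 14.65
tcp_pos: [0.5399, 0.2149, 0.0927]
ee_rot: [[1.0, -0.009, 0.0], [-0.009, -1.0, 0.0], [0.0, -0.0, -1.0]]
wrist_force: [-0.2, -0.8, 3.3]
gripper_width: 0.135
gripper_force: 30.0
```

Emit:
drive_tool(rows=[{"tx": 0,"ty": 0,"tz": 0.03,"ax": 0,"ay": 0,"az": 0,"claw": 0.6},{"tx": 0,"ty": 0,"tz": 0.02,"ax": 0,"ay": 0,"az": 0,"claw": 0.6},{"tx": 0,"ty": 0,"tz": 0,"ax": 0,"ay": 0,"az": 0,"claw": 0.6}])

```text
time_s: 14.9
tcp_pos: [0.5399, 0.2149, 0.0923]
ee_rot: [[1.0, -0.009, 0.0], [-0.009, -1.0, 0.0], [0.0, -0.0, -1.0]]
wrist_force: [-1.6, -1.6, 3.9]
gripper_width: 0.133
gripper_force: 30.0
```

Emit:
drive_tool(rows=[{"tx": 0,"ty": 0,"tz": 0.03,"ax": 0,"ay": 0,"az": 0,"claw": 0.6},{"tx": 0,"ty": 0,"tz": 0.02,"ax": 0,"ay": 0,"az": 0,"claw": 0.6},{"tx": 0,"ty": 0,"tz": 0,"ax": 0,"ay": 0,"az": 0,"claw": 0.6}])

```text
time_s: 15.15
tcp_pos: [0.5399, 0.2149, 0.0918]
ee_rot: [[1.0, -0.009, 0.0], [-0.009, -1.0, 0.0], [0.0, -0.0, -1.0]]
wrist_force: [-0.8, -0.2, 3.8]
gripper_width: 0.135
gripper_force: 30.0
```

Emit:
drive_tool(rows=[{"tx": 0,"ty": 0,"tz": 0.03,"ax": 0,"ay": 0,"az": 0,"claw": 0.6},{"tx": 0,"ty": 0,"tz": 0.02,"ax": 0,"ay": 0,"az": 0,"claw": 0.6},{"tx": 0,"ty": 0,"tz": 0,"ax": 0,"ay": 0,"az": 0,"claw": 0.6}])

```text
time_s: 15.4
tcp_pos: [0.5399, 0.2149, 0.0914]
ee_rot: [[1.0, -0.009, 0.0], [-0.009, -1.0, 0.0], [0.0, -0.0, -1.0]]
wrist_force: [-2.0, -0.9, 4.9]
gripper_width: 0.132
gripper_force: 30.0
```

Emit:
drive_tool(rows=[{"tx": 0,"ty": 0,"tz": 0.02,"ax": 0,"ay": 0,"az": 0,"claw": 0.6},{"tx": 0,"ty": 0,"tz": 0.01,"ax": 0,"ay": 0,"az": 0,"claw": 0.6},{"tx": 0,"ty": 0,"tz": 0,"ax": 0,"ay": 0,"az": 0,"claw": 0.6}])

```text
time_s: 15.65
tcp_pos: [0.5399, 0.2148, 0.0914]
ee_rot: [[1.0, -0.009, 0.0], [-0.009, -1.0, -0.0], [0.0, -0.0, -1.0]]
wrist_force: [-1.0, -1.4, 6.6]
gripper_width: 0.131
gripper_force: 30.0
```

Emit:
drive_tool(rows=[{"tx": 0,"ty": 0,"tz": 0.03,"ax": 0,"ay": 0,"az": 0,"claw": 0.6},{"tx": 0,"ty": 0,"tz": 0,"ax": 0,"ay": 0,"az": 0,"claw": 0.6},{"tx": 0,"ty": 0,"tz": 0,"ax": 0,"ay": 0,"az": 0,"claw": 0.6}])

```text
time_s: 15.9
tcp_pos: [0.5399, 0.2148, 0.0914]
ee_rot: [[1.0, -0.009, 0.0], [-0.009, -1.0, -0.0], [0.0, 0.0, -1.0]]
wrist_force: [-2.7, -0.6, 7.0]
gripper_width: 0.133
gripper_force: 30.0
```

Emit:
drive_tool(rows=[{"tx": 0,"ty": 0,"tz": 0.03,"ax": 0,"ay": 0,"az": 0,"claw": 0.6},{"tx": 0,"ty": 0,"tz": 0,"ax": 0,"ay": 0,"az": 0,"claw": 0.6},{"tx": 0,"ty": 0,"tz": 0,"ax": 0,"ay": 0,"az": 0,"claw": 0.6}])

```text
time_s: 16.15
tcp_pos: [0.5399, 0.2148, 0.0913]
ee_rot: [[1.0, -0.009, 0.001], [-0.009, -1.0, 0.0], [0.001, -0.0, -1.0]]
wrist_force: [-2.7, -0.8, 8.5]
gripper_width: 0.132
gripper_force: 30.0
```

The hard stop is at 0.0914, exactly 5 mm below collar contact, so it is home. Unload, open, retreat and check.

Emit:
drive_tool(rows=[{"tx": 0,"ty": 0,"tz": -0.03,"ax": 0,"ay": 0,"az": 0,"claw": 0.6},{"tx": 0,"ty": 0,"tz": 0,"ax": 0,"ay": 0,"az": 0,"claw": 2.0},{"tx": 0,"ty": 0,"tz": 0,"ax": 0,"ay": 0,"az": 0,"claw": 4.0},{"tx": 0,"ty": 0,"tz": 0,"ax": 0,"ay": 0,"az": 0,"claw": 5.0},{"tx": 0,"ty": 0,"tz": 0,"ax": 0,"ay": 0,"az": 0,"claw": 5.0},{"tx": 0,"ty": 0,"tz": 0,"ax": 0,"ay": 0,"az": 0,"claw": 5.0},{"tx": 0,"ty": 0,"tz": 0,"ax": 0,"ay": 0,"az": 0,"claw": 5.0},{"tx": 0,"ty": 0,"tz": 0,"ax": 0,"ay": 0,"az": 0,"claw": 5.0}])

```text
time_s: 16.82
tcp_pos: [0.5398, 0.2148, 0.0904]
ee_rot: [[1.0, -0.009, -0.0], [-0.009, -1.0, -0.0], [-0.0, 0.0, -1.0]]
wrist_force: [-0.1, 0.3, -0.5]
gripper_width: 0.54
gripper_force: 0.0
```

Emit:
drive_tool(rows=[{"tx": 0,"ty": 0,"tz": -1.0,"ax": 0,"ay": 0,"az": 0,"claw": 5.0},{"tx": 0,"ty": 0,"tz": -2.0,"ax": 0,"ay": 0,"az": 0,"claw": 5.0},{"tx": 0,"ty": 0,"tz": -3.0,"ax": 0,"ay": 0,"az": 0,"claw": 8.7},{"tx": 0,"ty": 0,"tz": -3.0,"ax": 0,"ay": 0,"az": 0,"claw": 8.7},{"tx": 0,"ty": 0,"tz": -3.0,"ax": 0,"ay": 0,"az": 0,"claw": 8.7},{"tx": 0,"ty": 0,"tz": -2.0,"ax": 0,"ay": 0,"az": 0,"claw": 8.7},{"tx": 0,"ty": 0,"tz": 0,"ax": 0,"ay": 0,"az": 0,"claw": 8.7},{"tx": 0,"ty": 0,"tz": 0,"ax": 0,"ay": 0,"az": 0,"claw": 8.7},{"tx": 0,"ty": 0,"tz": 0,"ax": 0,"ay": 0,"az": 0,"claw": 8.7},{"tx": 0,"ty": 0,"tz": 0,"ax": 0,"ay": 0,"az": 0,"claw": 8.7}])

```text
time_s: 17.65
tcp_pos: [0.5391, 0.2144, 0.2295]
ee_rot: [[1.0, -0.009, -0.002], [-0.009, -1.0, -0.001], [-0.002, 0.001, -1.0]]
wrist_force: [-0.7, 0.5, -0.4]
gripper_width: 0.99
gripper_force: 0.0
```

```bash
python3 - <<'E'
from h import *
s,b,d=snap('wrist','w7.png');X=cloud(s,d);zz=X[...,2]
print(s['tcp_pos'],s['time_s'],s['gripper_width'],s['wrist_force'])
m=(np.hypot(X[...,0]-.5408,X[...,1]-.2146)<.058)&(zz>.06)&(zz<.078)
P=X[m];A=np.c_[P[:,:2]-[.5408,.2146],np.ones(len(P))]
for _ in range(6):
    c=np.linalg.lstsq(A,P[:,2],rcond=None)[0];w=abs(P[:,2]-A@c)<.0015;P,A=P[w],A[w]
print('disc top',c,len(P))
h=X[...,2][(abs(X[...,0]-.5408)<.07)&(abs(X[...,1]-.2146)<.07)&(zz>.04)&(zz<.055)];print('housing',np.median(h))
m=(np.hypot(X[...,0]-.5408,X[...,1]-.2146)<.045)&(zz>.105)&(zz<.13);print('bar',cv2.minAreaRect((X[m][:,:2]*1000).astype(np.float32)),np.median(zz[m]))
E
```

```text
[0.53909019 0.21444424 0.22947607] 17.65 0.9898106842998874 [-0.66455202  0.4976326  -0.41218276]
disc top [1.58639149e-04 6.32999886e-05 6.76619151e-02] 6732
housing 0.04726664564090491
bar ((540.647216796875, 215.14048767089844), (11.460305213928223, 69.1498794555664), 89.66584014892578) 0.11624311908550511
```

View pics/w7.png

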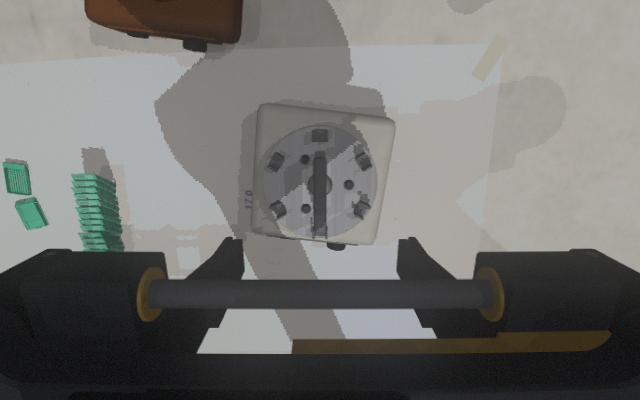

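The picture shows the rotor lying flat on the hub at (320,184), with all three holes filled by studs. Its top is at 67.7 mm against 68 expected, it is level, and the gripper is clear.

```bash
python3 -c "
from station import *
print(finish_job())"
```

```text
the job is handed in; nothing more can be done
None
```

The job is handed in: the rotor sits released and level on the hub flange with its holes over the three studs, pressed home at about 12 N, and the gripper was clear of it; the judge's verdict was not returned.

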